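Raise the mixing cup until it locks, then hang the spatula on its rim

ROBOT

A 6-joint arm with a two-finger parallel gripper is mounted at the origin on the work surface. World frame = base frame: x ahead of the robot, y to its left, z up, the work surface at z = 0. Lengths are in m, angles in degrees, forces in N, time in s.
With the tool pointing down it reaches from about 0.375 to 0.9 m from the base axis. Payload 3.1 kg.
Tool frame: the origin (TCP) lies between the finger pads; the fingertips stand 11 mm ahead of it and the grasp point (between the pads) lies 8 mm behind it; z points along the fingers, y is the direction in which the jaws open and shut (so a half turn about z gives the same grasp; the last joint's range is limited). The gripper opens to 87 mm and grips with 3 to 60 N. Pads are 19 mm wide; open, the fingers measure 117 mm over their backs; the gripper's body (75 mm by 190 mm) begins 51 mm behind the grasp point.
Start: joints at [-79.727, 30.224, 82.088, -0, 67.689, -10.227], TCP at [0.219, -0.585, 0.234] pointing down, gripper open.
Joint ranges: [-176.69, 176.69], [-43.24, 126.21], [12.49, 139.97], [-82, 262], [0, 151.66], [-163.58, 163.58]. Speed limits (degrees/s): [159.86, 159.86, 180, 180, 180, 180].

INTERFACE

Orientations are given as a 3x3 rotation matrix whose columns are the frame's x, y, z axes.
In Python, from rig import bot, vision gives the robot as it stands. The module is installed in compiled form; this text tells all that it offers.
- The arm moves only by the tool jog_arm, never from a script. Its argument "rows" is a list of rows, each an object with "dp": the shift along the tool's x, y, z in mm, a list of three; "turn": the turn, a rotation vector about the tool's x, y, z in degrees, a list of three; "grip": the opening, from 0 (shut) to 1 (fully open). A call has 1 to 10 rows; each row is the pose to reach, as a shift and turn from the pose commanded when the call began, along the tool's axes at that moment; what a row does not reach only later rows make up. A row lasts 1/10 s, in which the tool goes at most 50 mm and 8.59 degrees, less where a joint would pass 70% of its speed; a pose out of reach is approached as far as the arm can. A call with a gripper value outside its range is refused whole. The fingers move at their own pace and stop on an object; the grip force is fixed at half the most. Time passes only in rows, so rows that repeat a pose let the fingers close. It gives the time, the measured TCP pose, the force and the opening at its end, in the units of the state.
- bot.read_state(): the state, without advancing time (a new reading comes with each control period).
- vision.capture(name): name is "scene" or "side" or "wrist"; returns (picture, depth): 384x512x3 uint8, red, green, blue; 384x512 float32, m along the optical axis (not along the pixel's ray), 0 where there is no reading.
- vision.camera_info(name): a dict with "vertical_fov" (degrees; the focal length in pixels is half the picture's height over the tangent of half this angle, whatever the lens; pixels are square), "cx", "cy" (the principal point, pixels), "position" and "rotation" of the camera in the world. Camera axes: x right, y down, z forward; pixel columns grow to the right and rows downward; lengths in m; the calibration is good to about 2 mm. A picture is of the moment at which its call begins: read the wrist's pose just before it. camera_info takes no time and is no camera call; for the wrist camera it gives the pose at the moment of the call.
- bot.hand_in(): hands the job in, once; it reports no verdict.
The state is a dict: "time_s": time; "joint_positions": joint angles; "qvel": joint speeds; "tau": joint torques, N m; "position": TCP position; "tcp_rot": TCP orientation; "force": force on the tool from outside, world axes, zero at the start; "moment": the same for the moment, N m; "opening": opening from 0.0 (shut) to 1.0 (fully open).
Only numpy, scipy, OpenCV 4.12 (cv2) and the standard library are available. Lean on these libraries where they do the work, as an engineer would, in place of code of your own. Each camera call takes 0.05 s, during which the arm holds its last target.

TASK

Pull the mint-green cup of the telescoping stand up to full height and turn it, either way, until its red lock button clicks out through the window in the sleeve, so that the cup stays up when you let go. Then take the blue-tabbed spatula off the hanging panel and hang it by its own hook over the cup's rim, blade hanging outside the cup. Leave the other things where they are.

Things in the scene. Friction and masses are not known exactly. Their poses are not given: they have to be found in the camera images.
- stand: Telescoping cup stand, fixed: dark round foot (110 mm across, 15 mm high), upright aluminium sleeve (32 mm across, top 95 mm up, black collar) out of which a steel tube carries a mint-green cup. Origin: centre of the foot's underside; z up; x points to the side of the sleeve with the lock window (12 mm high, 11 mm wide, centre 82 mm up).
- cup_rim (a point): Centre of the cup's mouth at rim height; rises with the cup: 145 mm up when down, about 213 when locked. Cup: round, 60 mm across outside, straight walls 4 mm thick, 45 mm tall, gripped across its outside from above. Axes as the stand's. The cup turns about its upright axis, 1.2 rad to a stop either side of the locking angle; it starts up to 1.1 rad off, either way, unmeasured and unseen.
- mast (a joint): How far cup and tube (together 0.34 kg) are drawn up out of the sleeve, m: 0 down, 0.070 the upper stop. Unless locked, the cup sinks back when let go, or at best snags loosely on the window's edge. About 4 to 5 N to raise; 10 N against the stop is harmless. Locked, it rests at about 0.068.
- lock (a joint): Red lock button (8 mm wide and high, rounded tip) on the tube, m: below 0.002 held in by the sleeve, 0.008 sprung out through the window. It springs out (spring 2 to 3 N) only with the cup within 2 mm of the upper stop and turned to face the window within about 0.15 rad. Turning takes under 0.1 N m; once out, the button blocks turning and sinking.
- spatula: Steel spatula hanging on the panel, 60 g. Origin: middle of its hook's mouth, at the underside of the hook's 5 mm top bar (where a rim lies). z up, x from shank to the hook's short lip. Mouth 14 mm wide (x -7 to +7 mm); lip 18 mm down. Blue tab 16 x 16 mm, 5 to 41 mm above the origin, to be pinched from above. Shank 4 x 10 mm at x = -9 mm, blade 30 mm wide at its foot, 150 mm below the origin.
- shank (a point): Point on the spatula's shank, 20 mm below the hook's origin (x = -9 mm). Axes as the spatula's.
- rack: Hanging panel, fixed to the table: a pale panel 6 mm thick, 220 mm wide along its y, top edge 185 mm up, with a flat foot of 110 x 200 mm. Origin: centre of its underside. The two hooked utensils hang over its top edge, their shanks on its +x side, at least 85 mm apart; either may be to the left.
- scoop: Like the spatula, but with an orange tab and a round disc at the foot; hangs on the same panel. Same frame as the spatula. Leave it there.
- bowl: Steel bowl, 100 mm across, 45 mm high; origin under its centre. Leave it.
- bottle: Amber bottle, 56 mm across, 130 mm high; origin under its centre. Leave it.
- jar: White jar with steel cap, 72 mm across, 80 mm high; origin under its centre. Leave it.
- probe: Green-handled probe lying on the table, 160 mm long along its x. Leave it.

How it is judged:
By the outcome, as a careful person would: the job done as asked, in the order asked, and still so for the second after the job is handed in, with the robot touching nothing.
It also fails if it takes over 67 s, if anything falls off the work surface, if the arm or the gripper's body presses on something with over 40 N, if the wrist force passes 120 N, or if a joint passes its speed limit or range.

## Working session

There is one attempt and no reset: what is moved stays moved. The work goes in short steps, Python scripts to look and compute and a tool call to move; the robot and the scene stay as the last step left them, time stands still between calls to the robot, and variables do not carry over. Pictures are saved under pics/ and viewed, and the job is handed in when it is done.

Besides the shell and the picture viewer there is one more tool, called after ">>>" by a JSON object that holds its "op" and its "data", one argument or row to a line. jog_arm: Moves the arm, as the interface text tells. Its arguments: {"type":"object","properties":{"rows":{"type":"array"}},"required":["rows"]}

```bash
mkdir -p pics; python3 - <<'E'
from rig import bot, vision
import cv2,numpy as np
s=bot.read_state()
print({k:np.round(v,3).tolist() for k,v in s.items()})
for n in ["scene","side","wrist"]:
    i=vision.camera_info(n); print(n,{k:np.round(v,4).tolist() for k,v in i.items() if k!='name'})
    p,d=vision.capture(n); np.savez(f"pics/{n}0.npz",p=p,d=d); cv2.imwrite(f"pics/{n}0.png",p[:,:,::-1])
E
```

```text
{'time_s': 0.0, 'joint_positions': [-79.729, 30.277, 82.156, 0.001, 67.688, -10.23], 'qvel': [-0.012, 0.075, -0.015, 0.036, -0.077, 0.068], 'tau': [0.001, -44.004, -17.659, 0.063, 0.058, -0.0], 'position': [0.219, -0.585, 0.233], 'tcp_rot': [[0.937, 0.35, -0.0], [0.35, -0.937, 0.002], [0.0, -0.002, -1.0]], 'force': [0.179, 0.01, -0.19], 'moment': [0.022, -0.03, -0.017], 'opening': 1.0}
scene {'vertical_fov': 49.8076, 'cx': 254.6882, 'cy': 186.8255, 'position': [1.1346, 0.8606, 0.906], 'rotation': [[-0.8459, 0.3091, -0.4345], [0.5332, 0.4809, -0.696], [-0.0062, -0.8205, -0.5717]]}
side {'vertical_fov': 44.359, 'cx': 257.3471, 'cy': 196.0369, 'position': [-0.0069, 0.8828, 0.7094], 'rotation': [[-0.8539, -0.2409, 0.4614], [-0.5205, 0.3829, -0.7632], [0.0071, -0.8918, -0.4523]]}
wrist {'vertical_fov': 64.085, 'cx': 250.7386, 'cy': 184.7733, 'position': [0.2882, -0.5594, 0.3831], 'rotation': [[0.3504, -0.9007, -0.2569], [-0.9366, -0.3374, -0.0946], [-0.0014, 0.2738, -0.9618]]}
```

View pics/scene0.png

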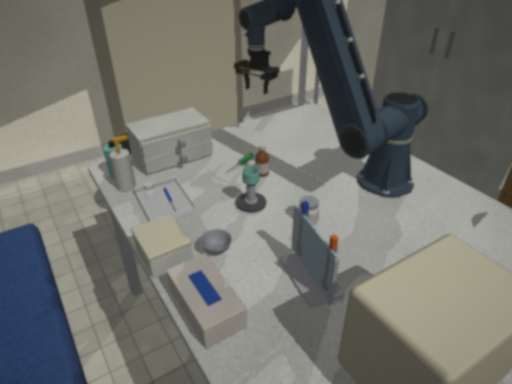

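View pics/side0.png

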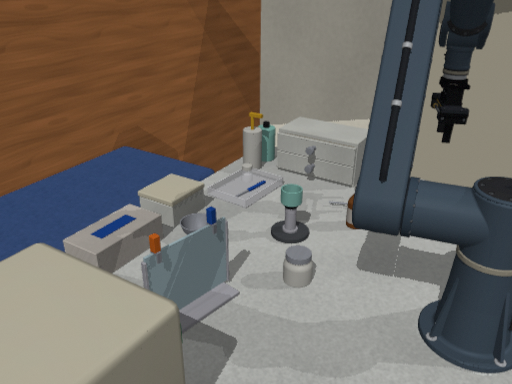

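View pics/wrist0.png

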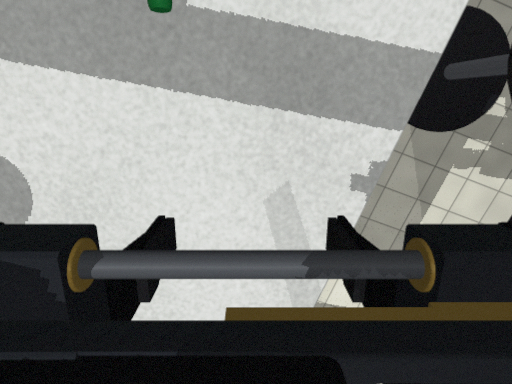

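```bash
cat > h.py <<'E'
import cv2,numpy as np
from rig import bot,vision
def info(n):
    i=vision.camera_info(n); f=192/np.tan(np.radians(i['vertical_fov'])/2)
    return f,i['cx'],i['cy'],np.array(i['position']),np.array(i['rotation'])
def ray(n,u,v,I=None):
    f,cx,cy,p,R=I or info(n); return p,R@np.array([(u-cx)/f,(v-cy)/f,1.])
def onplane(n,u,v,z,I=None):
    p,d=ray(n,u,v,I); return p+d*(z-p[2])/d[2]
def cloud(n,d,I=None):
    f,cx,cy,p,R=I or info(n); v,u=np.mgrid[0:384,0:512]
    c=np.stack([(u-cx)/f*d,(v-cy)/f*d,d],-1); return c@R.T+p
def tri(a,b):
    (p,d),(q,e)=a,b; A=np.stack([d,-e],1); t=np.linalg.lstsq(A,q-p,rcond=None)[0]
    return (p+d*t[0]+q+e*t[1])/2, np.linalg.norm(p+d*t[0]-q-e*t[1])
def comps(m,minA=15):
    n,l,s,c=cv2.connectedComponentsWithStats(m.astype(np.uint8)); return [(l==k,s[k],c[k]) for k in range(1,n) if s[k,4]>=minA]
E
python3 - <<'E'
from h import *
for n in ["scene","side"]:
    z=np.load(f"pics/{n}0.npz"); p,d=z['p'],z['d']; X=cloud(n,d)
    hsv=cv2.cvtColor(p,cv2.COLOR_RGB2HSV); H,S,V=cv2.split(hsv)
    for nm,m in dict(mint=(H>72)&(H<92)&(S>70)&(V>60),blue=(H>105)&(H<125)&(S>150),orange=(H>4)&(H<14)&(S>170)).items():
        for mm,s,c in comps(m):
            ok=mm&(d>0); P=X[ok]
            if len(P): print(n,nm,s.tolist(),np.round(c,1),'med',np.round(np.median(P,0),3),'lo',np.round(np.percentile(P,3,axis=0),3),'hi',np.round(np.percentile(P,97,axis=0),3))
    m=(X[...,2]>-.02)&(X[...,2]<.03)&(d>0)
    print(n,'table z',np.median(X[...,2][m]))
E
python3 - <<'E'
import cv2
a=cv2.imread('pics/side0.png')[150:340,120:350]; b=cv2.imread('pics/scene0.png')[130:320,190:380]
cv2.imwrite('pics/side0c.png',cv2.resize(a,None,fx=3,fy=3)); cv2.imwrite('pics/scene0c.png',cv2.resize(b,None,fx=3,fy=3))
E
```

```text
scene mint [104, 146, 10, 7, 34] [107.6 148.7] med [ 0.881 -0.6    0.131] lo [ 0.865 -0.624  0.122] hi [ 0.89  -0.586  0.134]
scene mint [244, 168, 13, 16, 85] [250.9 174.9] med [ 0.515 -0.138  0.128] lo [ 0.497 -0.188  0.112] hi [ 0.538 -0.131  0.146]
scene blue [303, 202, 5, 11, 39] [305.1 206.9] med [0.544 0.175 0.216] lo [0.539 0.169 0.198] hi [0.55  0.177 0.226]
scene blue [191, 272, 29, 32, 400] [204.5 287.7] med [0.861 0.174 0.082] lo [0.846 0.12  0.08 ] hi [0.875 0.222 0.085]
scene orange [331, 236, 6, 13, 59] [333.5 241.9] med [0.572 0.323 0.214] lo [0.566 0.317 0.197] hi [0.578 0.326 0.227]
scene table z 0.0014453686727061155
side mint [259, 126, 15, 35, 399] [267.5 143.1] med [ 0.838 -0.585  0.077] lo [ 0.824 -0.612  0.012] hi [ 0.861 -0.571  0.132]
side mint [281, 185, 21, 22, 409] [290.8 195.2] med [ 0.509 -0.14   0.13 ] lo [ 0.485 -0.186  0.107] hi [ 0.538 -0.127  0.145]
side blue [248, 181, 17, 10, 44] [255.9 185.6] med [ 0.749 -0.355  0.013] lo [ 0.74  -0.397  0.009] hi [ 0.759 -0.319  0.017]
side blue [206, 207, 10, 17, 128] [210.6 215.3] med [0.536 0.177 0.212] lo [0.532 0.167 0.195] hi [0.547 0.181 0.227]
side blue [92, 215, 43, 23, 317] [112.9 226.2] med [0.861 0.173 0.082] lo [0.844 0.115 0.08 ] hi [0.878 0.224 0.084]
side orange [348, 196, 6, 12, 29] [350.6 201.9] med [ 0.385 -0.284  0.084] lo [ 0.38  -0.299  0.069] hi [ 0.391 -0.277  0.096]
side orange [149, 234, 11, 19, 167] [154.2 242.7] med [0.562 0.325 0.214] lo [0.559 0.315 0.195] hi [0.574 0.329 0.227]
side table z 0.0003369536699207032
```

View pics/side0c.png

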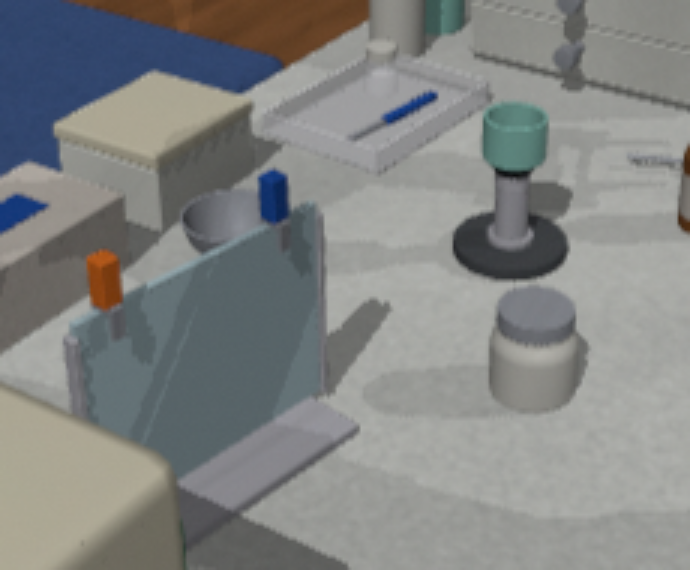

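View pics/scene0c.png

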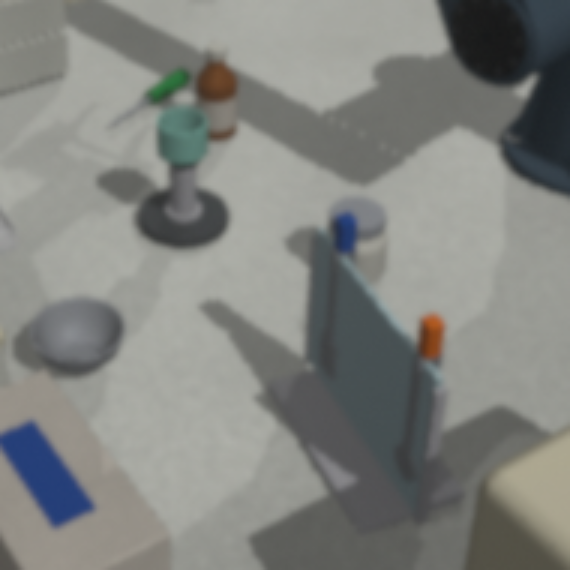

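```bash
python3 - <<'E'
from h import *
from scipy.optimize import least_squares
allP=[]
for n in ["scene","side"]:
    z=np.load(f"pics/{n}0.npz"); p,d=z['p'],z['d']; X=cloud(n,d)
    H,S,V=cv2.split(cv2.cvtColor(p,cv2.COLOR_RGB2HSV))
    m=(H>72)&(H<92)&(S>60)&(V>50)&(d>0)&(np.hypot(X[...,0]-.512,X[...,1]+.155)<.045)
    P=X[m]; 
    # outer walls: points facing camera
    r=least_squares(lambda c:np.hypot(P[:,0]-c[0],P[:,1]-c[1])-.03,[.512,-.155],loss='soft_l1',f_scale=.002).x
    print(n,len(P),r,P[:,2].max())
    # foot: dark disc at z=.015
    m=(V<75)&(d>0)&(np.hypot(X[...,0]-.512,X[...,1]+.155)<.075)&(abs(X[...,2]-.015)<.012)
    c=max(comps(m),key=lambda t:t[1][4]); cn=cv2.findContours(c[0].astype(np.uint8),0,1)[0][0]
    h=cv2.convexHull(cn); e=cv2.fitEllipse(h); print(n,'foot',np.round(e,1) if 0 else e, onplane(n,*e[0],.0075))
    # panel top edge
    print(n,'bluebbox')
E
```

```text
scene 221 [ 0.515697  -0.1613446] 0.1494784732287805
scene foot ((250.00291442871094, 202.28515625), (17.89868927001953, 28.08272361755371), 91.7676010131836) [ 0.51784791 -0.15988401  0.0075    ]
scene bluebbox
side 413 [ 0.51291871 -0.15771681] 0.1474028407972211
side foot ((289.45159912109375, 231.39932250976562), (22.250625610351562, 37.90199279785156), 91.83173370361328) [ 0.51413146 -0.15887135  0.0075    ]
side bluebbox
```

>>> {"op": "jog_arm", "data": {
  "rows": [
    {"dp": [426, -296, 0], "turn": [0, 0, -52], "grip": 1},
    {"dp": [426, -296, 0], "turn": [0, 0, -52], "grip": 1},
    {"dp": [426, -296, 0], "turn": [0, 0, -52], "grip": 1},
    {"dp": [426, -296, 0], "turn": [0, 0, -52], "grip": 1},
    {"dp": [426, -296, 0], "turn": [0, 0, -52], "grip": 1},
    {"dp": [426, -296, 0], "turn": [0, 0, -52], "grip": 1},
    {"dp": [426, -296, 0], "turn": [0, 0, -52], "grip": 1},
    {"dp": [426, -296, 0], "turn": [0, 0, -52], "grip": 1},
    {"dp": [426, -296, 0], "turn": [0, 0, -52], "grip": 1},
    {"dp": [426, -296, 0], "turn": [0, 0, -52], "grip": 1}
  ]
}}

```text
time_s: 1.15
position: [0.5044, -0.1724, 0.2335]
tcp_rot: [[0.301, 0.954, -0.0], [0.954, -0.301, -0.0], [-0.0, -0.0, -1.0]]
force: [0.4, 0.0, 0.4]
opening: 1.002
```

```bash
python3 - <<'E'
from h import *
I=info("wrist");s=bot.read_state();print(s['position'],np.round(s['joint_positions'],1))
p,d=vision.capture("wrist"); np.savez("pics/w1.npz",p=p,d=d); cv2.imwrite("pics/w1.png",p[:,:,::-1])
X=cloud("wrist",d,I)
H,S,V=cv2.split(cv2.cvtColor(p,cv2.COLOR_RGB2HSV))
m=(H>68)&(H<95)&(S>50)&(V>40)&(d>0)&(np.hypot(X[...,0]-.515,X[...,1]+.159)<.06)
P=X[m]; print(m.sum(),P.min(0),P.max(0),np.median(P,0))
E
```

```text
[ 0.50436113 -0.17243029  0.23348027] [-30.9  23.2  95.3  -0.   61.6 -13.4]
4384 [ 0.47242997 -0.20671031 -0.00156688] [ 0.57139185 -0.12967582  0.33581481] [ 0.51440577 -0.16237935  0.10415703]
```

View pics/w1.png

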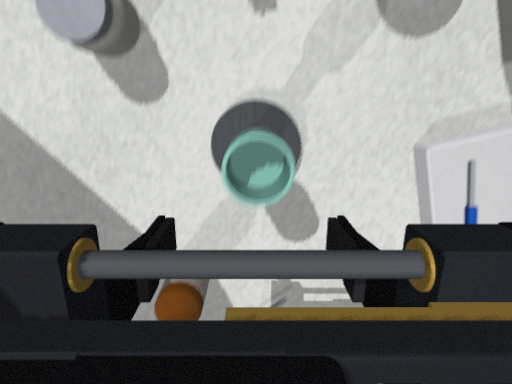

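```bash
python3 - <<'E'
from h import *
z=np.load("pics/w1.npz");p,d=z['p'],z['d'];X=cloud("wrist",d)
H,S,V=cv2.split(cv2.cvtColor(p,cv2.COLOR_RGB2HSV))
m=(H>68)&(H<95)&(S>50)&(V>40); m[:110]=0;m[215:]=0;m[:,:200]=0;m[:,310:]=0
from scipy.optimize import least_squares
rm=m&(abs(X[...,2]-.146)<.006)
P=X[rm];print(len(P),np.median(P[:,2]))
r=np.hypot(*(P[:,:2]-[.515,-.16]).T)
f=least_squares(lambda c:np.hypot(P[:,0]-c[0],P[:,1]-c[1])-.028,[.515,-.16],loss='soft_l1',f_scale=.002);print(f.x)
c=cv2.convexHull(np.vstack([k for k in cv2.findContours(m.astype(np.uint8),0,1)[0] if cv2.contourArea(k)>100]))
e=cv2.fitEllipse(c);print(e)
print(onplane("wrist",*e[0],.145))
bd=np.array([onplane("wrist",u,v,.145)[:2] for u,v in c[:,0]]);
g=least_squares(lambda q:np.hypot(bd[:,0]-q[0],bd[:,1]-q[1])-q[2],[.515,-.16,.03],loss='soft_l1',f_scale=.001);print(g.x)
E
```

```text
819 0.14423468290869385
[ 0.5164512  -0.15189261]
((258.2142639160156, 166.43292236328125), (73.28373718261719, 76.7558364868164), 172.49256896972656)
[ 0.51963684 -0.14673484  0.145     ]
[ 0.51933194 -0.14787412  0.03003466]
```

```bash
cat >> h.py <<'E'
def rim(name,z=.145,R=.03):
    from scipy.optimize import least_squares
    I=info("wrist");s=bot.read_state();p,d=vision.capture("wrist");np.savez(f"pics/{name}.npz",p=p,d=d);cv2.imwrite(f"pics/{name}.png",p[:,:,::-1])
    H,S,V=cv2.split(cv2.cvtColor(p,cv2.COLOR_RGB2HSV))
    m=(H>68)&(H<95)&(S>50)&(V>40); m[225:]=0
    k=max(comps(m),key=lambda t:t[1][4])[0]
    c=cv2.convexHull(cv2.findContours(k.astype(np.uint8),0,1)[0][0])
    bd=np.array([onplane("wrist",u,v,z,I)[:2] for u,v in c[:,0]])
    g=least_squares(lambda q:np.hypot(bd[:,0]-q[0],bd[:,1]-q[1])-q[2],[.515,-.155,.03],loss='soft_l1',f_scale=.001).x
    T=np.array(s['tcp_rot']);dlt=T.T@(np.array([g[0],g[1],z])-s['position'])
    print('pos',np.round(s['position'],4),'qvel',np.abs(s['qvel']).max(),'rim',g,'in tool mm',np.round(dlt*1000,1))
    X=cloud("wrist",d,I); print('rim z by depth',np.percentile(X[...,2][k&(d>0)],[50,80,90,95]))
E
python3 - <<'E'
from h import *
rim("w2")
E
```

```text
pos [ 0.508  -0.1658  0.2337] qvel 10.150443474377987 rim [ 0.51323239 -0.1576313   0.03046734] in tool mm [ 8.9  2.4 88.7]
rim z by depth [0.11249791 0.14316643 0.14407311 0.14452287]
```

>>> {"op": "jog_arm", "data": {
  "rows": [
    {"dp": [0, 0, 0], "turn": [0, 0, 0], "grip": 1},
    {"dp": [0, 0, 0], "turn": [0, 0, 0], "grip": 1}
  ]
}}

```text
time_s: 1.45
position: [0.5031, -0.1751, 0.2334]
tcp_rot: [[0.301, 0.954, -0.001], [0.954, -0.301, -0.0], [-0.0, -0.001, -1.0]]
force: [-0.3, -0.5, -0.3]
opening: 1.001
```

```bash
python3 - <<'E'
from h import *
rim("w3")
E
```

```text
pos [ 0.5031 -0.1751  0.2334] qvel 1.3724308257734459 rim [ 0.51306953 -0.15788029  0.03030373] in tool mm [19.4  4.4 88.3]
rim z by depth [0.10815214 0.14327284 0.14411091 0.1444876 ]
```

>>> {"op": "jog_arm", "data": {
  "rows": [
    {"dp": [19, 4, 0], "turn": [0, 0, 0], "grip": 1},
    {"dp": [19, 4, 25], "turn": [0, 0, 0], "grip": 1},
    {"dp": [19, 4, 55], "turn": [0, 0, 0], "grip": 1},
    {"dp": [19, 4, 85], "turn": [0, 0, 0], "grip": 1},
    {"dp": [19, 4, 105], "turn": [0, 0, 0], "grip": 1},
    {"dp": [19, 4, 114], "turn": [0, 0, 0], "grip": 1},
    {"dp": [19, 4, 114], "turn": [0, 0, 0], "grip": 1},
    {"dp": [19, 4, 114], "turn": [0, 0, 0], "grip": 0.6},
    {"dp": [19, 4, 114], "turn": [0, 0, 0], "grip": 0.6},
    {"dp": [19, 4, 114], "turn": [0, 0, 0], "grip": 0.6}
  ]
}}

```text
time_s: 2.5
position: [0.5138, -0.1579, 0.1207]
tcp_rot: [[0.301, 0.954, 0.002], [0.954, -0.301, -0.001], [-0.0, 0.002, -1.0]]
force: [0.7, 1.4, 0.5]
opening: 0.81
```

>>> {"op": "jog_arm", "data": {
  "rows": [
    {"dp": [0, 0, 0], "turn": [0, 0, 0], "grip": 0.5},
    {"dp": [0, 0, 0], "turn": [0, 0, 0], "grip": 0.5},
    {"dp": [0, 0, 0], "turn": [0, 0, 0], "grip": 0.5},
    {"dp": [0, 0, 0], "turn": [0, 0, 0], "grip": 0.5}
  ]
}}

```text
time_s: 2.9
position: [0.514, -0.1577, 0.1203]
tcp_rot: [[0.301, 0.954, 0.002], [0.954, -0.301, -0.001], [-0.0, 0.002, -1.0]]
force: [0.4, -0.2, 5.0]
opening: 0.69
```

>>> {"op": "jog_arm", "data": {
  "rows": [
    {"dp": [0, 0, -8], "turn": [0, 0, 0], "grip": 0.5},
    {"dp": [0, 0, -18], "turn": [0, 0, 0], "grip": 0.5},
    {"dp": [0, 0, -28], "turn": [0, 0, 0], "grip": 0.5},
    {"dp": [0, 0, -38], "turn": [0, 0, 0], "grip": 0.5},
    {"dp": [0, 0, -48], "turn": [0, 0, 0], "grip": 0.5},
    {"dp": [0, 0, -57], "turn": [0, 0, 0], "grip": 0.5},
    {"dp": [0, 0, -63], "turn": [0, 0, 0], "grip": 0.5},
    {"dp": [0, 0, -67], "turn": [0, 0, 0], "grip": 0.5},
    {"dp": [0, 0, -69], "turn": [0, 0, 0], "grip": 0.5},
    {"dp": [0, 0, -69], "turn": [0, 0, 0], "grip": 0.5}
  ]
}}

```text
time_s: 3.9
position: [0.5139, -0.1577, 0.1896]
tcp_rot: [[0.301, 0.954, 0.002], [0.954, -0.301, -0.001], [-0.0, 0.002, -1.0]]
force: [4.2, -0.5, -1.7]
opening: 0.689
```

>>> {"op": "jog_arm", "data": {
  "rows": [
    {"dp": [0, 0, -1], "turn": [0, 0, 0], "grip": 0.5},
    {"dp": [0, 0, -1], "turn": [0, 0, 0], "grip": 0.5}
  ]
}}

```text
time_s: 4.1
position: [0.5139, -0.1577, 0.1902]
tcp_rot: [[0.301, 0.954, 0.002], [0.954, -0.301, -0.001], [-0.0, 0.002, -1.0]]
force: [5.7, -0.9, -2.7]
opening: 0.69
```

```bash
python3 - <<'E'
from h import *
s=bot.read_state();print(s['position'],s['force'],s['moment'],np.round(s['joint_positions'],1))
for n in ["scene","side"]:
    p,d=vision.capture(n); np.savez(f"pics/{n}1.npz",p=p,d=d)
    b=p[140:260,200:320] if n=="scene" else p[130:260,230:350]
    cv2.imwrite(f"pics/{n}1c.png",cv2.resize(b[:,:,::-1],None,fx=4,fy=4,interpolation=cv2.INTER_CUBIC))
E
```

```text
[ 0.5138565  -0.15770457  0.19015892] [ 5.73528218 -0.92184482 -2.70550102] [-0.27255518 -0.98842296  0.00270511] [-29.   26.8  97.3   0.   55.7 -11.5]
```

View pics/side1c.png

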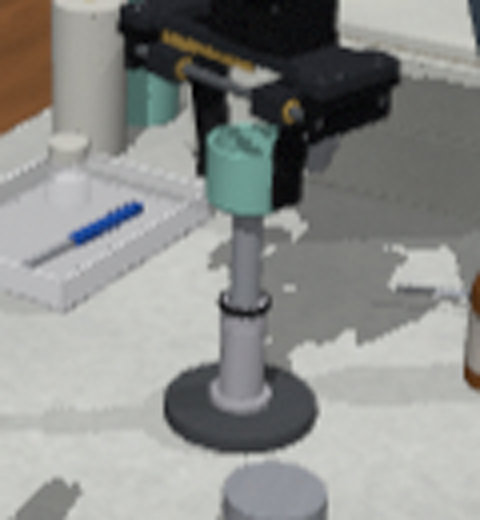

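View pics/scene1c.png

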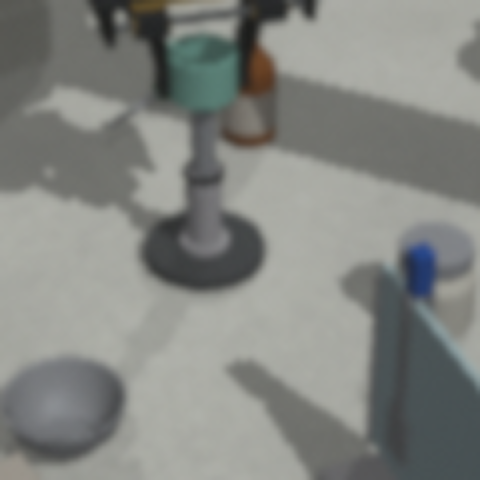

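>>> {"op": "jog_arm", "data": {
  "rows": [
    {"dp": [0, 0, -0.5], "turn": [0, 0, 4], "grip": 0.5},
    {"dp": [0, 0, -0.5], "turn": [0, 0, 8], "grip": 0.5},
    {"dp": [0, 0, -0.5], "turn": [0, 0, 12], "grip": 0.5},
    {"dp": [0, 0, -0.5], "turn": [0, 0, 16], "grip": 0.5},
    {"dp": [0, 0, -0.5], "turn": [0, 0, 20], "grip": 0.5},
    {"dp": [0, 0, -0.5], "turn": [0, 0, 24], "grip": 0.5},
    {"dp": [0, 0, -0.5], "turn": [0, 0, 28], "grip": 0.5}
  ]
}}

```text
time_s: 4.9
position: [0.5145, -0.1581, 0.1904]
tcp_rot: [[0.715, 0.699, 0.003], [0.699, -0.715, -0.001], [0.001, 0.003, -1.0]]
force: [7.5, -2.4, -5.7]
opening: 0.69
```

```bash
python3 - <<'E'
from h import *
s=bot.read_state();print(s['position'],s['force'],s['moment'],np.round(s['joint_positions'],1))
E
```

```text
[ 0.5144556  -0.15808281  0.19042856] [ 7.52982324 -2.42173942 -5.73616085] [-0.36988    -1.153224    0.04450257] [-29.   26.8  97.3   0.   55.7  16.7]
```

>>> {"op": "jog_arm", "data": {
  "rows": [
    {"dp": [0, 0, 0], "turn": [0, 0, 4], "grip": 0.5},
    {"dp": [0, 0, 0], "turn": [0, 0, 8], "grip": 0.5},
    {"dp": [0, 0, 0], "turn": [0, 0, 12], "grip": 0.5},
    {"dp": [0, 0, 0], "turn": [0, 0, 16], "grip": 0.5},
    {"dp": [0, 0, 0], "turn": [0, 0, 20], "grip": 0.5}
  ]
}}

```text
time_s: 5.4
position: [0.5147, -0.1585, 0.1904]
tcp_rot: [[0.911, 0.412, 0.004], [0.412, -0.911, -0.002], [0.003, 0.004, -1.0]]
force: [7.3, -3.6, -5.1]
opening: 0.692
```

```bash
python3 - <<'E'
from h import *
s=bot.read_state();print(s['position'],s['force'],s['moment'],np.round(s['joint_positions'],1))
E
```

```text
[ 0.51473604 -0.15847687  0.19044961] [ 7.27939688 -3.59944972 -5.08638153] [-0.47727509 -1.19684162  0.08660002] [-29.   26.8  97.3  -0.   55.7  36.7]
```

>>> {"op": "jog_arm", "data": {
  "rows": [
    {"dp": [0, 0, 0], "turn": [0, 0, 4], "grip": 0.5},
    {"dp": [0, 0, 0], "turn": [0, 0, 8], "grip": 0.5},
    {"dp": [0, 0, 0], "turn": [0, 0, 12], "grip": 0.5},
    {"dp": [0, 0, 0], "turn": [0, 0, 15], "grip": 0.5}
  ]
}}

```text
time_s: 5.8
position: [0.5149, -0.1588, 0.1904]
tcp_rot: [[0.987, 0.163, 0.004], [0.163, -0.987, -0.003], [0.004, 0.003, -1.0]]
force: [7.9, -4.0, -5.7]
opening: 0.689
```

```bash
python3 - <<'E'
from h import *
s=bot.read_state();print(s['position'],s['force'],s['moment'],np.round(s['joint_positions'],1))
E
```

```text
[ 0.51485539 -0.15880372  0.190446  ] [ 7.88694851 -4.02335055 -5.73001779] [-0.4623651  -1.26589251  0.17141311] [-29.   26.8  97.3  -0.   55.6  51.6]
```

>>> {"op": "jog_arm", "data": {
  "rows": [
    {"dp": [0, 0, 0], "turn": [0, 0, 4], "grip": 0.5},
    {"dp": [0, 0, 0], "turn": [0, 0, 8], "grip": 0.5}
  ]
}}

```text
time_s: 6.0
position: [0.5149, -0.1588, 0.1904]
tcp_rot: [[1.0, 0.024, 0.004], [0.024, -1.0, -0.003], [0.004, 0.003, -1.0]]
force: [7.7, -5.9, -6.8]
opening: 0.687
```

```bash
python3 - <<'E'
from h import *
s=bot.read_state();print(s['position'],s['force'],s['moment'],np.round(s['joint_positions'],1),s['tau'])
for n in ["scene","side"]:
    p,d=vision.capture(n); np.savez(f"pics/{n}2.npz",p=p,d=d)
    b=p[140:260,200:320] if n=="scene" else p[130:260,230:350]
    cv2.imwrite(f"pics/{n}2c.png",cv2.resize(b[:,:,::-1],None,fx=4,fy=4,interpolation=cv2.INTER_CUBIC))
s=bot.read_state();print(s['moment'])
E
```

```text
[ 0.51489537 -0.15884129  0.19042951] [ 7.69567753 -5.89778093 -6.76474381] [ 0.1215939  -1.30575761  0.54325584] [-29.   26.8  97.2  -0.   55.6  59.6] [  0.98642305 -41.06797814 -11.13333017  -0.10710213   2.178711
   0.09005244]
[ 0.03693815 -1.34678611  0.54460441]
```

View pics/side2c.png

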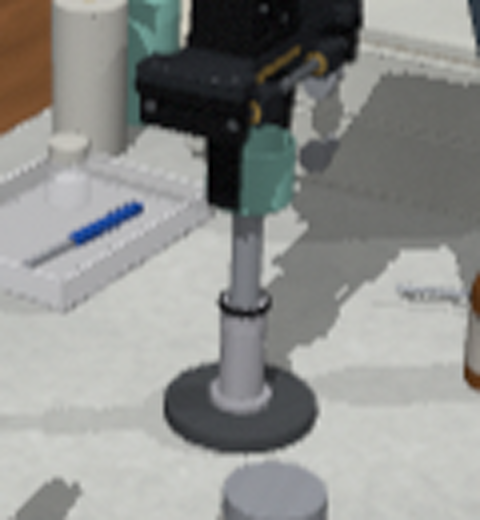

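View pics/scene2c.png

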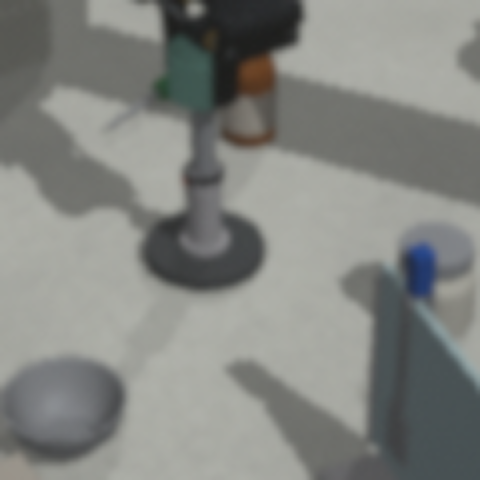

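```bash
python3 - <<'E'
import numpy as np,cv2
o=[]
for k in (1,2):
    p=np.load(f"pics/scene{k}.npz")['p'][175:200,235:265]; o.append(cv2.resize(p[:,:,::-1],None,fx=13,fy=13,interpolation=cv2.INTER_NEAREST))
    q=p.astype(int); print((q[...,0]-q[...,1]).max(), np.argwhere((q[...,0]-q[...,1])>20)[:8].tolist())
cv2.imwrite("pics/cmp.png",np.hstack(o))
E
```

```text
22 [[0, 27], [0, 28]]
22 [[0, 27], [0, 28], [0, 29]]
```

View pics/cmp.png

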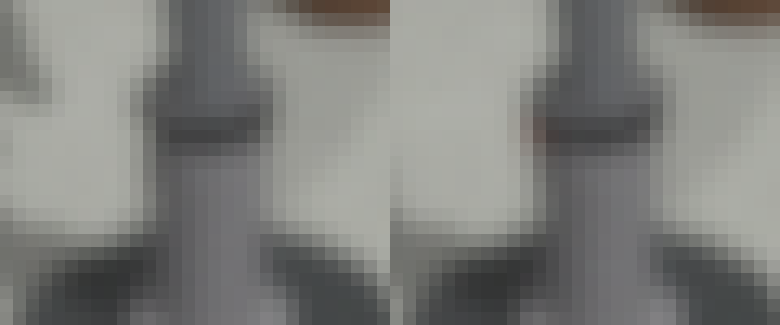

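>>> {"op": "jog_arm", "data": {
  "rows": [
    {"dp": [0, 0, 0], "turn": [0, 0, -4], "grip": 0.5},
    {"dp": [0, 0, 0], "turn": [0, 0, -8], "grip": 0.5},
    {"dp": [0, 0, 0], "turn": [0, 0, -12], "grip": 0.5},
    {"dp": [0, 0, 0], "turn": [0, 0, -16], "grip": 0.5}
  ]
}}

```text
time_s: 6.5
position: [0.5148, -0.1587, 0.1904]
tcp_rot: [[0.953, 0.303, 0.004], [0.303, -0.953, -0.002], [0.003, 0.004, -1.0]]
force: [7.1, -2.6, -5.2]
opening: 0.689
```

```bash
python3 - <<'E'
from h import *
s=bot.read_state();print(s['position'],s['force'],s['moment'],np.round(s['joint_positions'],1))
E
```

```text
[ 0.51480831 -0.15868285  0.19044504] [ 7.10847215 -2.57543599 -5.15253373] [-0.49471085 -1.15704785 -0.02018509] [-29.   26.8  97.3  -0.   55.6  43.3]
```

>>> {"op": "jog_arm", "data": {
  "rows": [
    {"dp": [0, 0, 0], "turn": [0, 0, -4], "grip": 0.5},
    {"dp": [0, 0, 0], "turn": [0, 0, -8], "grip": 0.5}
  ]
}}

```text
time_s: 6.7
position: [0.5147, -0.1585, 0.1905]
tcp_rot: [[0.902, 0.433, 0.004], [0.433, -0.902, -0.002], [0.003, 0.004, -1.0]]
force: [7.1, -2.7, -5.6]
opening: 0.691
```

```bash
python3 - <<'E'
from h import *
s=bot.read_state();print(s['position'],s['force'],s['moment'],np.round(s['joint_positions'],1))
E
```

```text
[ 0.51472398 -0.15849969  0.19045563] [ 7.10047937 -2.73265805 -5.61270525] [-0.45899176 -1.16930315 -0.01972172] [-29.   26.8  97.3   0.   55.7  35.3]
```

```bash
python3 - <<'E'
from h import *
o=[]
for k in (1,2,3):
    if k==3:
        p,d=vision.capture("scene"); np.savez("pics/scene3.npz",p=p,d=d)
    p=np.load(f"pics/scene{k}.npz")['p'][170:200,235:265]; o.append(cv2.resize(p[:,:,::-1],None,fx=8,fy=8,interpolation=cv2.INTER_NEAREST))
    print(p[13:18,9:14].tolist())
cv2.imwrite("pics/cmp2.png",np.hstack(o))
E
```

```text
[[[159, 160, 154], [132, 133, 128], [98, 98, 96], [83, 83, 83], [84, 84, 85]], [[163, 165, 158], [141, 142, 136], [105, 106, 102], [77, 77, 77], [72, 72, 73]], [[166, 168, 161], [149, 150, 144], [113, 114, 109], [78, 78, 77], [66, 66, 66]], [[166, 168, 161], [150, 151, 145], [116, 116, 113], [84, 85, 84], [77, 77, 78]], [[166, 168, 161], [149, 150, 144], [117, 118, 114], [91, 90, 90], [89, 89, 89]]]
[[[158, 158, 152], [129, 127, 122], [94, 92, 90], [81, 81, 81], [83, 83, 85]], [[159, 158, 151], [130, 124, 120], [93, 85, 82], [72, 69, 68], [72, 71, 72]], [[160, 159, 152], [136, 129, 124], [98, 88, 84], [70, 64, 63], [66, 64, 65]], [[163, 163, 156], [142, 138, 133], [107, 102, 98], [81, 77, 76], [76, 75, 76]], [[165, 165, 159], [146, 146, 141], [114, 112, 109], [91, 89, 88], [88, 87, 89]]]
[[[158, 159, 153], [130, 130, 125], [97, 95, 93], [83, 82, 82], [84, 83, 85]], [[160, 159, 153], [133, 129, 124], [96, 89, 87], [74, 70, 70], [72, 71, 72]], [[161, 159, 153], [137, 129, 124], [102, 87, 84], [75, 65, 64], [66, 63, 64]], [[162, 159, 154], [140, 131, 125], [111, 93, 90], [86, 74, 73], [79, 75, 76]], [[164, 163, 157], [146, 140, 135], [118, 107, 103], [96, 86, 86], [90, 87, 88]]]
```

View pics/cmp2.png

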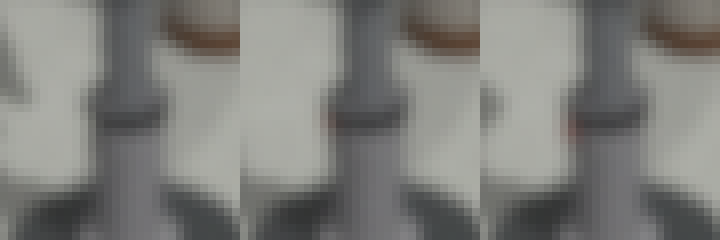

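>>> {"op": "jog_arm", "data": {
  "rows": [
    {"dp": [0, 0, 0], "turn": [0, 0, -4], "grip": 0.5},
    {"dp": [0, 0, 0], "turn": [0, 0, -7], "grip": 0.5}
  ]
}}

```text
time_s: 6.95
position: [0.5147, -0.1584, 0.1905]
tcp_rot: [[0.842, 0.539, 0.004], [0.539, -0.842, -0.002], [0.002, 0.004, -1.0]]
force: [7.4, -1.8, -6.5]
opening: 0.693
```

```bash
python3 - <<'E'
from h import *
s=bot.read_state();print(s['position'],s['force'],s['moment'],np.round(s['joint_positions'],1))
p,d=vision.capture("scene"); np.savez("pics/scene4.npz",p=p,d=d)
print(p[183:188,244:249].tolist())
E
```

```text
[ 0.51466062 -0.15835935  0.1904513 ] [ 7.36464241 -1.79110703 -6.48724241] [-0.45635989 -1.20783246 -0.05077928] [-29.   26.8  97.3   0.   55.7  28.4]
[[[159, 160, 154], [132, 133, 128], [98, 98, 96], [82, 82, 83], [84, 83, 85]], [[163, 163, 157], [139, 138, 133], [102, 99, 96], [76, 73, 73], [72, 72, 73]], [[164, 164, 158], [144, 140, 134], [109, 99, 95], [78, 68, 67], [66, 62, 63]], [[164, 163, 157], [145, 139, 134], [115, 100, 96], [89, 74, 72], [79, 73, 74]], [[165, 165, 159], [148, 144, 138], [120, 109, 105], [97, 85, 83], [90, 85, 85]]]
```

>>> {"op": "jog_arm", "data": {
  "rows": [
    {"dp": [0, 0, 0], "turn": [0, 0, -4], "grip": 0.5},
    {"dp": [0, 0, 0], "turn": [0, 0, -8], "grip": 0.5},
    {"dp": [0, 0, 0], "turn": [0, 0, -10], "grip": 0.5}
  ]
}}

```text
time_s: 7.3
position: [0.5146, -0.1583, 0.1904]
tcp_rot: [[0.737, 0.676, 0.004], [0.676, -0.737, -0.002], [0.002, 0.004, -1.0]]
force: [5.3, -1.3, -5.5]
opening: 0.689
```

```bash
python3 - <<'E'
from h import *
s=bot.read_state();print(s['position'],s['force'],s['moment'],np.round(s['joint_positions'],1))
p,d=vision.capture("scene"); np.savez("pics/scene5.npz",p=p,d=d)
p,d=vision.capture("side"); np.savez("pics/side5.npz",p=p,d=d)
o=[]
for k in (1,2,3,4,5):
    p=np.load(f"pics/scene{k}.npz")['p'][176:196,238:258]; o.append(cv2.resize(p[:,:,::-1],None,fx=8,fy=8,interpolation=cv2.INTER_NEAREST))
cv2.imwrite("pics/cmp3.png",np.clip(np.hstack(o)*1.3,0,255))
E
```

```text
[ 0.51464972 -0.15831395  0.19044179] [ 5.29065776 -1.29715517 -5.50306633] [-0.89724639 -1.50550691 -0.48241672] [-29.   26.8  97.3   0.   55.6  18.5][ WARN:0@9.287] global loadsave.cpp:1063 imwrite_ Unsupported depth image for selected encoder is fallbacked to CV_8U.
```

View pics/cmp3.png

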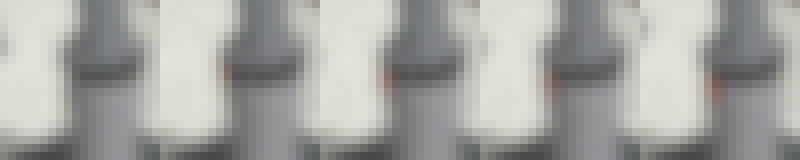

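>>> {"op": "jog_arm", "data": {
  "rows": [
    {"dp": [0, 0, 0], "turn": [0, 0, 8], "grip": 0.5},
    {"dp": [0, 0, 0], "turn": [0, 0, 18], "grip": 0.5},
    {"dp": [0, 0, 1], "turn": [0, 0, 20], "grip": 0.5},
    {"dp": [0, 0, 2], "turn": [0, 0, 20], "grip": 0.5},
    {"dp": [0, 0, 2], "turn": [0, 0, 20], "grip": 0.5}
  ]
}}

```text
time_s: 7.9
position: [0.5148, -0.1586, 0.1887]
tcp_rot: [[0.924, 0.382, 0.004], [0.382, -0.924, -0.002], [0.003, 0.004, -1.0]]
force: [7.0, -3.5, -3.7]
opening: 0.688
```

>>> {"op": "jog_arm", "data": {
  "rows": [
    {"dp": [0, 0, 2], "turn": [0, 0, 0], "grip": 0.5},
    {"dp": [0, 0, 4], "turn": [0, 0, 0], "grip": 0.5},
    {"dp": [0, 0, 4], "turn": [0, 0, 0], "grip": 0.5}
  ]
}}

```text
time_s: 8.2
position: [0.5149, -0.1586, 0.1877]
tcp_rot: [[0.924, 0.383, 0.005], [0.383, -0.924, -0.003], [0.003, 0.005, -1.0]]
force: [0.9, -0.7, 14.5]
opening: 0.69
```

>>> {"op": "jog_arm", "data": {
  "rows": [
    {"dp": [0, 0, -3], "turn": [0, 0, 0], "grip": 0.5},
    {"dp": [0, 0, -3], "turn": [0, 0, 0], "grip": 1},
    {"dp": [0, 0, -3], "turn": [0, 0, 0], "grip": 1},
    {"dp": [0, 0, -3], "turn": [0, 0, 0], "grip": 1},
    {"dp": [0, 0, -3], "turn": [0, 0, 0], "grip": 1},
    {"dp": [0, 0, -3], "turn": [0, 0, 0], "grip": 1},
    {"dp": [0, 0, -15], "turn": [0, 0, 0], "grip": 1},
    {"dp": [0, 0, -45], "turn": [0, 0, 0], "grip": 1},
    {"dp": [0, 0, -90], "turn": [0, 0, 0], "grip": 1},
    {"dp": [0, 0, -130], "turn": [0, 0, 0], "grip": 1}
  ]
}}

```text
time_s: 9.2
position: [0.5129, -0.1573, 0.3164]
tcp_rot: [[0.924, 0.383, 0.0], [0.383, -0.924, -0.0], [0.0, 0.0, -1.0]]
force: [0.9, 0.4, 0.0]
opening: 1.002
```

```bash
python3 - <<'E'
from h import *
p,d=vision.capture("wrist")
s=bot.read_state();print(s['position'],s['force'])
rim("w4",.213)
E
```

```text
[ 0.51652506 -0.1590302   0.32372442] [ 2.30914606 -0.20518296  4.84110376]
pos [ 0.5165 -0.159   0.3237] qvel 10.467165058370915 rim [ 0.51612162 -0.15923324  0.03102018] in tool mm [ -1.5  -1.2 110.7]
rim z by depth [0.17949582 0.21084715 0.21200934 0.2124621 ]
```

View pics/w4.png

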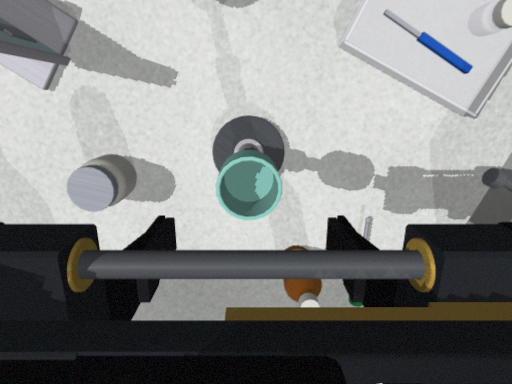

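>>> {"op": "jog_arm", "data": {
  "rows": [
    {"dp": [153, -299, 0], "turn": [0, 0, -57], "grip": 1},
    {"dp": [153, -299, 0], "turn": [0, 0, -57], "grip": 1},
    {"dp": [153, -299, 0], "turn": [0, 0, -57], "grip": 1},
    {"dp": [153, -299, 0], "turn": [0, 0, -57], "grip": 1},
    {"dp": [153, -299, 0], "turn": [0, 0, -57], "grip": 1},
    {"dp": [153, -299, 0], "turn": [0, 0, -57], "grip": 1},
    {"dp": [153, -299, 0], "turn": [0, 0, -57], "grip": 1},
    {"dp": [153, -299, 0], "turn": [0, 0, -57], "grip": 1},
    {"dp": [153, -299, 0], "turn": [0, 0, -57], "grip": 1},
    {"dp": [153, -299, 0], "turn": [0, 0, -57], "grip": 1}
  ]
}}

```text
time_s: 10.3
position: [0.5397, 0.1764, 0.3138]
tcp_rot: [[0.184, 0.983, -0.001], [0.983, -0.184, -0.001], [-0.001, -0.001, -1.0]]
force: [0.0, -0.9, 1.0]
opening: 0.998
```

>>> {"op": "jog_arm", "data": {
  "rows": [
    {"dp": [0, 0, 0], "turn": [0, 0, 0], "grip": 1},
    {"dp": [0, 0, 0], "turn": [0, 0, 0], "grip": 1},
    {"dp": [0, 0, 0], "turn": [0, 0, 0], "grip": 1}
  ]
}}

```text
time_s: 10.6
position: [0.5402, 0.1764, 0.3141]
tcp_rot: [[0.184, 0.983, -0.0], [0.983, -0.184, -0.0], [-0.0, -0.0, -1.0]]
force: [-0.2, 0.3, -0.2]
opening: 0.998
```

```bash
cat > tab.py <<'E'
from h import *
import sys
name=sys.argv[1]
I=info("wrist");s=bot.read_state();p,d=vision.capture("wrist");cv2.imwrite(f"pics/{name}.png",p[:,:,::-1]);np.savez(f"pics/{name}.npz",p=p,d=d)
print(s['position'],np.abs(s['qvel']).max(),np.round(s['tcp_rot'],3).tolist())
T=np.array(s['tcp_rot'])
H,S,V=cv2.split(cv2.cvtColor(p,cv2.COLOR_RGB2HSV))
X=cloud("wrist",d,I)
for nm,m in dict(blue=(H>105)&(H<128)&(S>120)&(V>40),orange=(H>4)&(H<16)&(S>150)).items():
  for k,st,c in comps(m,80):
    P=X[k&(d>0)];
    if len(P)==0: continue
    t=k&(d>0)&(abs(X[...,2]-.226)<.006); Q=X[t]
    print(nm,st.tolist(),'z',np.percentile(P[:,2],[5,50,95]).round(3),len(Q))
    if len(Q)>30:
        tp=cv2.findContours(t.astype(np.uint8),0,1)[0]; tp=np.vstack(tp)[:,0]
        W=np.array([onplane("wrist",u,v,.226,I)[:2] for u,v in tp]); r=cv2.minAreaRect((W*1000).astype(np.float32))
        print('  top rect mm',r,'in tool',np.round(T.T@(np.array([r[0][0]/1000,r[0][1]/1000,.226])-s['position'])*1000,1))
E
python3 tab.py w5
```

```text
[0.54018787 0.17638964 0.31412818] 0.3833970375423208 [[0.184, 0.983, -0.0], [0.983, -0.184, -0.0], [-0.0, -0.0, -1.0]]
blue [491, 66, 21, 101, 1926] z [0.079 0.081 0.082] 0
blue [244, 181, 19, 27, 480] z [0.2   0.225 0.226] 341
  top rect mm ((539.9736328125, 171.68380737304688), (16.36097526550293, 14.021775245666504), 79.4183349609375) in tool [-4.7  0.7 88.1]
orange [241, 0, 22, 17, 346] z [0.195 0.217 0.226] 146
  top rect mm ((565.0896606445312, 311.0753479003906), (3.691551685333252, 14.537050247192383), 79.4106674194336) in tool [137.   -0.3  88.1]
```

View pics/w5.png

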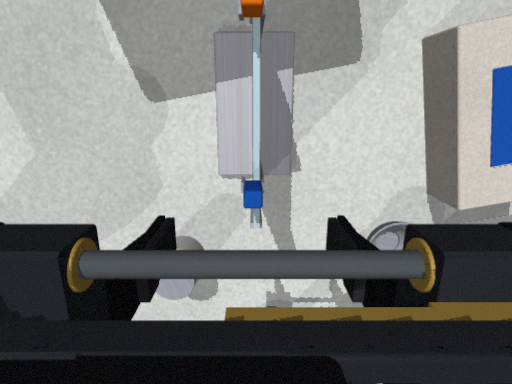

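>>> {"op": "jog_arm", "data": {
  "rows": [
    {"dp": [-5, 0.7, 20], "turn": [0, 0, 0], "grip": 1},
    {"dp": [-5, 0.7, 50], "turn": [0, 0, 0], "grip": 0.7},
    {"dp": [-5, 0.7, 80], "turn": [0, 0, 0], "grip": 0.6},
    {"dp": [-5, 0.7, 100], "turn": [0, 0, 0], "grip": 0.5},
    {"dp": [-5, 0.7, 110], "turn": [0, 0, 0], "grip": 0.5},
    {"dp": [-5, 0.7, 110], "turn": [0, 0, 0], "grip": 0.4},
    {"dp": [-5, 0.7, 110], "turn": [0, 0, 0], "grip": 0.3},
    {"dp": [-5, 0.7, 110], "turn": [0, 0, 0], "grip": 0.25},
    {"dp": [-5, 0.7, 110], "turn": [0, 0, 0], "grip": 0.1},
    {"dp": [-5, 0.7, 110], "turn": [0, 0, 0], "grip": 0}
  ]
}}

```text
time_s: 11.65
position: [0.5403, 0.1724, 0.2049]
tcp_rot: [[0.182, 0.983, 0.002], [0.983, -0.182, 0.0], [0.001, 0.002, -1.0]]
force: [0.1, 0.5, 0.3]
opening: 0.259
```

>>> {"op": "jog_arm", "data": {
  "rows": [
    {"dp": [0, 0, 0], "turn": [0, 0, 0], "grip": 0},
    {"dp": [0, 0, 0], "turn": [0, 0, 0], "grip": 0},
    {"dp": [0, 0, 0], "turn": [0, 0, 0], "grip": 0},
    {"dp": [0, 0, 0], "turn": [0, 0, 0], "grip": 0}
  ]
}}

```text
time_s: 12.05
position: [0.5405, 0.1723, 0.2046]
tcp_rot: [[0.182, 0.983, 0.002], [0.983, -0.182, 0.0], [0.0, 0.002, -1.0]]
force: [0.4, 0.0, 3.7]
opening: 0.181
```

>>> {"op": "jog_arm", "data": {
  "rows": [
    {"dp": [0, 0, -8], "turn": [0, 0, 0], "grip": 0},
    {"dp": [0, 0, -20], "turn": [0, 0, 0], "grip": 0},
    {"dp": [0, 0, -35], "turn": [0, 0, 0], "grip": 0},
    {"dp": [0, 0, -50], "turn": [0, 0, 0], "grip": 0},
    {"dp": [0, 0, -62], "turn": [0, 0, 0], "grip": 0},
    {"dp": [0, 0, -68], "turn": [0, 0, 0], "grip": 0},
    {"dp": [0, 0, -68], "turn": [0, 0, 0], "grip": 0}
  ]
}}

```text
time_s: 12.75
position: [0.5399, 0.1725, 0.2732]
tcp_rot: [[0.182, 0.983, 0.001], [0.983, -0.182, 0.0], [0.001, 0.001, -1.0]]
force: [2.0, 0.0, 0.3]
opening: 0.18
```

```bash
python3 - <<'E'
from h import *
s=bot.read_state();print(s['position'],s['force'],s['opening'])
for n in ["scene","side"]:
    p,d=vision.capture(n); np.savez(f"pics/{n}6.npz",p=p,d=d)
    b=p[150:300,200:370] if n=="scene" else p[100:340,120:350]
    cv2.imwrite(f"pics/{n}6c.png",cv2.resize(b[:,:,::-1],None,fx=3,fy=3,interpolation=cv2.INTER_CUBIC)[:600,:800])
E
```

```text
[0.53990951 0.17248977 0.2731958 ] [2.00491055 0.02379839 0.28388808] 0.18036452495390345
```

View pics/side6c.png

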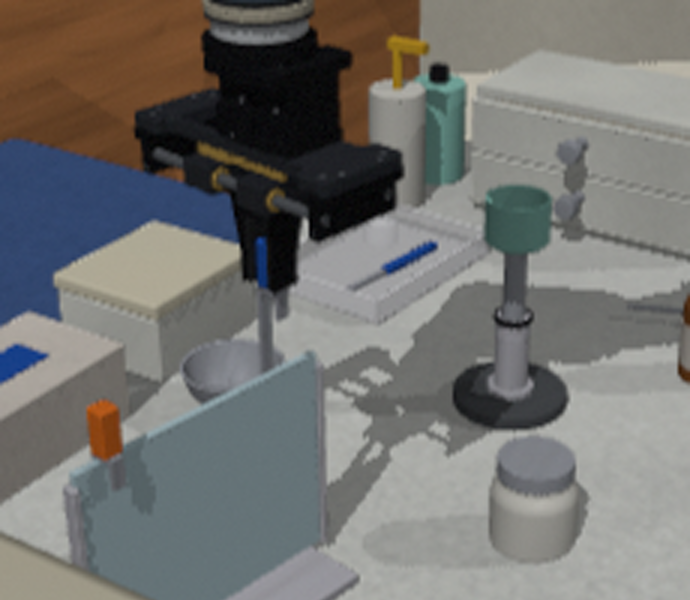

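View pics/scene6c.png

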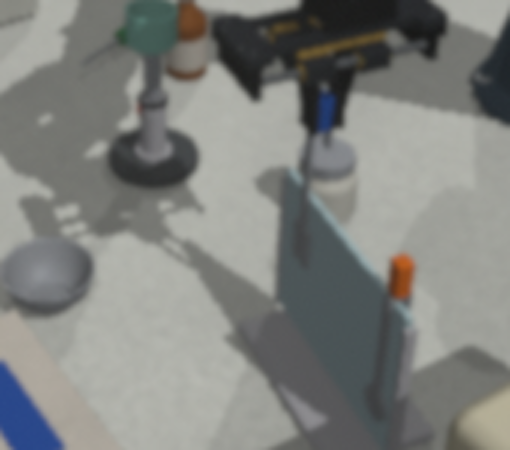

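>>> {"op": "jog_arm", "data": {
  "rows": [
    {"dp": [-10, 15, 0], "turn": [0, 0, 0], "grip": 0},
    {"dp": [-35, 30, 0], "turn": [0, 0, 0], "grip": 0},
    {"dp": [-70, 45, 0], "turn": [0, 0, 0], "grip": 0},
    {"dp": [-110, 60, 0], "turn": [0, 0, 0], "grip": 0},
    {"dp": [-150, 75, 0], "turn": [0, 0, 0], "grip": 0},
    {"dp": [-190, 88, 0], "turn": [0, 0, 0], "grip": 0},
    {"dp": [-230, 88, 0], "turn": [0, 0, 0], "grip": 0},
    {"dp": [-270, 88, 0], "turn": [0, 0, 0], "grip": 0},
    {"dp": [-305, 88, 0], "turn": [0, 0, 0], "grip": 0},
    {"dp": [-322, 88, 0], "turn": [0, 0, 0], "grip": 0}
  ]
}}

```text
time_s: 13.85
position: [0.5665, -0.1639, 0.2708]
tcp_rot: [[0.186, 0.983, -0.003], [0.983, -0.186, 0.0], [-0.0, -0.003, -1.0]]
force: [-0.2, 0.3, -1.3]
opening: 0.178
```

>>> {"op": "jog_arm", "data": {
  "rows": [
    {"dp": [-8, 0, 0], "turn": [0, 0, 0], "grip": 0},
    {"dp": [-8, 0, 0], "turn": [0, 0, 0], "grip": 0},
    {"dp": [-8, 0, 0], "turn": [0, 0, 0], "grip": 0}
  ]
}}

```text
time_s: 14.15
position: [0.5662, -0.1669, 0.2718]
tcp_rot: [[0.181, 0.983, -0.001], [0.983, -0.181, 0.001], [0.001, -0.001, -1.0]]
force: [0.6, -0.5, -1.0]
opening: 0.179
```

```bash
python3 - <<'E'
from h import *
s=bot.read_state();print(s['position'],s['force'],s['opening'])
rim("w7",.2125)
for n in ["scene","side"]:
    p,d=vision.capture(n); np.savez(f"pics/{n}7.npz",p=p,d=d)
    b=p[110:250,190:330] if n=="scene" else p[100:260,220:380]
    cv2.imwrite(f"pics/{n}7c.png",cv2.resize(b[:,:,::-1],None,fx=4 if n=="scene" else 3.6,fy=4 if n=="scene" else 3.6,interpolation=cv2.INTER_CUBIC)[:600,:800])
E
```

```text
[ 0.56621382 -0.16694105  0.27178894] [ 0.61425902 -0.53071037 -0.95930356] 0.17945207717986666
pos [ 0.5662 -0.1669  0.2718] qvel 0.8788823513631228 rim [ 0.51682712 -0.15520802  0.03133339] in tool mm [  2.5 -50.6  59.3]
rim z by depth [0.1808223  0.20943635 0.21194357 0.21244899]
```

View pics/w7.png

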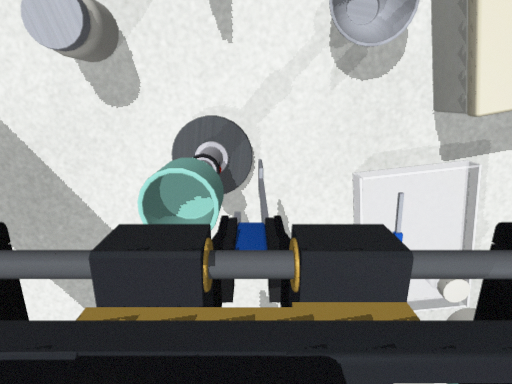

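View pics/side7c.png

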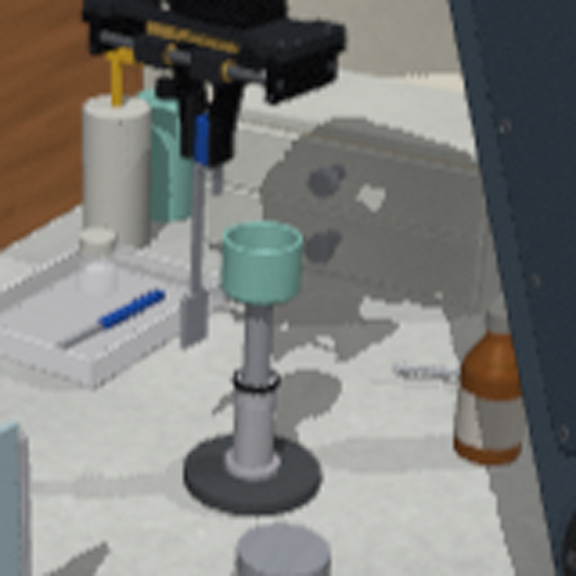

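View pics/scene7c.png

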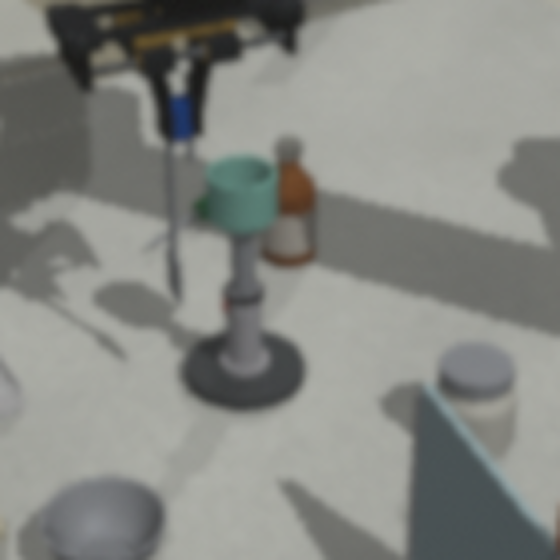

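```bash
python3 - <<'E'
from h import *
from scipy.optimize import least_squares
for n,f in [("wrist","w7"),("scene","scene7"),("side","side7")]:
    z=np.load(f"pics/{f}.npz");p,d=z['p'],z['d'];X=cloud(n,d)
    H,S,V=cv2.split(cv2.cvtColor(p,cv2.COLOR_RGB2HSV))
    m=(H>68)&(H<95)&(S>50)&(V>40)&(d>0)&(np.hypot(X[...,0]-.515,X[...,1]+.158)<.05)
    zz=(X[...,2]>.205)&(X[...,2]<.218)
    P=X[m&zz]
    fun=lambda q:np.hypot(P[:,0]-q[0],P[:,1]-q[1])-.028
    a=least_squares(fun,[.515,-.158],loss='soft_l1',f_scale=.0015)
    print(n,len(P),np.median(P[:,2]),P[:,2].max(),a.x,np.abs(a.fun).mean())
    if n!="wrist":
        P=X[m&(X[...,2]>.17)&(X[...,2]<.2)]
        fun=lambda q:np.hypot(P[:,0]-q[0],P[:,1]-q[1])-.03
        a=least_squares(fun,[.515,-.158],loss='soft_l1',f_scale=.0015);print('  wall',len(P),a.x,np.abs(a.fun).mean())
        # silhouette extent of cup: full mask contour minAreaRect-> centre column ray at mid height
        k=max(comps(m),key=lambda t:t[1][4])[1]
        print('  bbox centre ray', onplane(n,k[0]+k[2]/2-.5,k[1]+k[3]/2-.5,.190))
E
```

```text
wrist 1106 0.21190839597906502 0.21393790616203331 [ 0.5137229 -0.1592127] 0.0010642892543910652
scene 75 0.2101019635964685 0.2173448954524143 [ 0.51538825 -0.15909937] 0.0017830729154010327
  wall 155 [ 0.51483077 -0.1609829 ] 0.0024689142514420686
  bbox centre ray [ 0.51310406 -0.16318941  0.19      ]
side 148 0.2100235839898795 0.21541123019678982 [ 0.51206402 -0.15640129] 0.0014743417720445775
  wall 234 [ 0.51363535 -0.15854377] 0.0019156960506217498
  bbox centre ray [ 0.5141279  -0.16165048  0.19      ]
```

>>> {"op": "jog_arm", "data": {
  "rows": [
    {"dp": [-1, -8, 0], "turn": [0, 0, 0], "grip": 0},
    {"dp": [-1, -18, 0], "turn": [0, 0, 0], "grip": 0},
    {"dp": [-1, -25, 0], "turn": [0, 0, 0], "grip": 0},
    {"dp": [-1, -25, 0], "turn": [0, 0, 0], "grip": 0},
    {"dp": [-1, -25, 8], "turn": [0, 0, 0], "grip": 0},
    {"dp": [-1, -25, 14], "turn": [0, 0, 0], "grip": 0},
    {"dp": [-1, -25, 14], "turn": [0, 0, 0], "grip": 0}
  ]
}}

```text
time_s: 15.0
position: [0.5409, -0.1644, 0.2566]
tcp_rot: [[0.182, 0.983, -0.002], [0.983, -0.182, 0.001], [0.001, -0.003, -1.0]]
force: [0.5, -0.3, -1.3]
opening: 0.184
```

```bash
cat > look.py <<'E'
from h import *
import sys
k=sys.argv[1]
s=bot.read_state();print(s['position'],s['force'],s['opening'])
o=[]
for n in ["wrist","scene","side"]:
    p,d=vision.capture(n); np.savez(f"pics/{n}{k}.npz",p=p,d=d)
    if n=="wrist": cv2.imwrite(f"pics/w{k}.png",p[:,:,::-1]); continue
    b=p[120:240,200:300] if n=="scene" else p[110:230,245:345]
    o.append(cv2.resize(b[:,:,::-1],None,fx=4,fy=4,interpolation=cv2.INTER_CUBIC))
cv2.imwrite(f"pics/both{k}.png",np.hstack(o))
E
python3 look.py 8
```

```text
[ 0.54086574 -0.16436447  0.25660544] [ 0.45306953 -0.34596788 -1.30573863] 0.18354570452249946
```

View pics/both8.png

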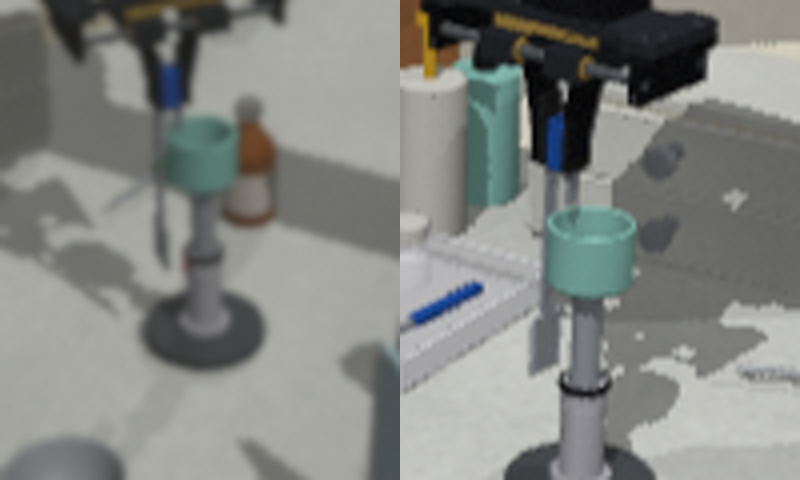

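View pics/w8.png

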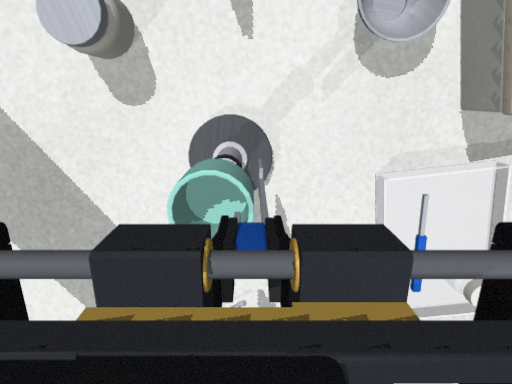

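>>> {"op": "jog_arm", "data": {
  "rows": [
    {"dp": [0, 0, 6], "turn": [0, 0, 0], "grip": 0},
    {"dp": [0, 0, 12], "turn": [0, 0, 0], "grip": 0},
    {"dp": [0, 0, 17], "turn": [0, 0, 0], "grip": 0},
    {"dp": [0, 0, 21], "turn": [0, 0, 0], "grip": 0},
    {"dp": [0, 0, 21], "turn": [0, 0, 0], "grip": 0}
  ]
}}

```text
time_s: 15.65
position: [0.541, -0.1644, 0.2362]
tcp_rot: [[0.182, 0.983, -0.002], [0.983, -0.182, 0.001], [0.001, -0.002, -1.0]]
force: [-0.8, 0.3, -0.2]
opening: 0.182
```

```bash
python3 look.py 9
```

```text
[ 0.54101603 -0.16442039  0.23617861] [-0.83588813  0.28623897 -0.2270538 ] 0.18152820107292103
```

View pics/both9.png

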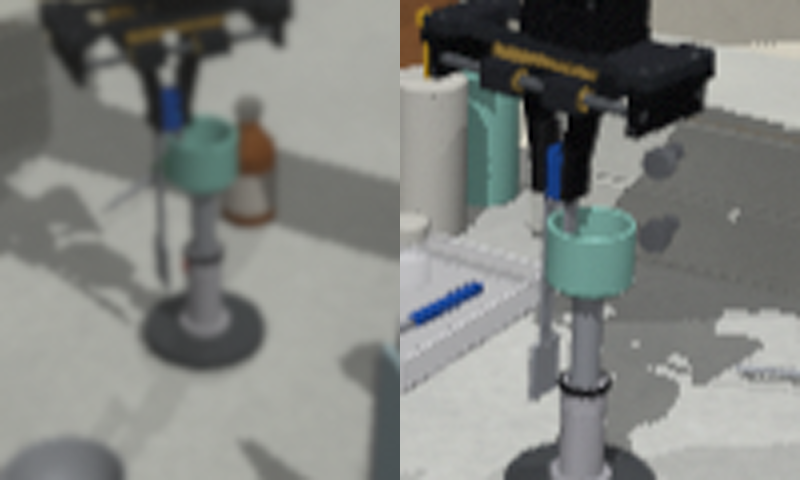

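View pics/w9.png

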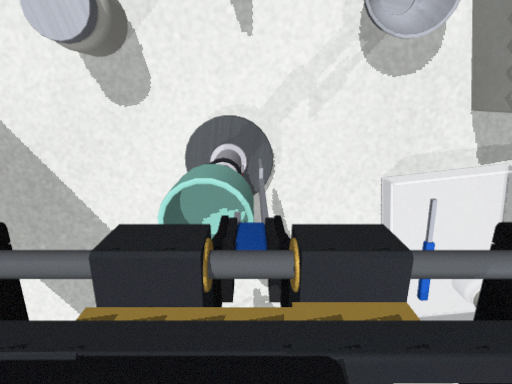

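>>> {"op": "jog_arm", "data": {
  "rows": [
    {"dp": [0, 0, 2], "turn": [0, 0, 0], "grip": 0},
    {"dp": [0, 0, 3.5], "turn": [0, 0, 0], "grip": 0},
    {"dp": [0, 0, 3.5], "turn": [0, 0, 0], "grip": 0}
  ]
}}

```text
time_s: 16.1
position: [0.5413, -0.1645, 0.2334]
tcp_rot: [[0.182, 0.983, -0.0], [0.983, -0.182, 0.0], [0.0, -0.0, -1.0]]
force: [-0.5, -0.0, -0.1]
opening: 0.182
```

>>> {"op": "jog_arm", "data": {
  "rows": [
    {"dp": [0, 0, 1], "turn": [0, 0, 0], "grip": 0},
    {"dp": [0, 0, 1.5], "turn": [0, 0, 0], "grip": 0},
    {"dp": [0, 0, 1.5], "turn": [0, 0, 0], "grip": 0}
  ]
}}

```text
time_s: 16.4
position: [0.5416, -0.1647, 0.2325]
tcp_rot: [[0.182, 0.983, 0.0], [0.983, -0.182, -0.0], [-0.0, 0.001, -1.0]]
force: [0.0, 0.5, 2.7]
opening: 0.181
```

>>> {"op": "jog_arm", "data": {
  "rows": [
    {"dp": [0, 0, 0], "turn": [0, 0, 0], "grip": 0.22},
    {"dp": [0, 0, 0], "turn": [0, 0, 0], "grip": 0.3},
    {"dp": [0, 0, 0], "turn": [0, 0, 0], "grip": 0.4},
    {"dp": [0, 0, 0], "turn": [0, 0, 0], "grip": 0.45},
    {"dp": [0, 0, 0], "turn": [0, 0, 0], "grip": 0.45}
  ]
}}

```text
time_s: 16.9
position: [0.5414, -0.1646, 0.2319]
tcp_rot: [[0.182, 0.983, -0.0], [0.983, -0.182, 0.0], [0.0, -0.0, -1.0]]
force: [0.2, -0.3, -1.2]
opening: 0.427
```

```bash
python3 look.py 10
```

```text
[ 0.54141692 -0.16460283  0.23192681] [ 0.17546602 -0.28663268 -1.22021289] 0.4270785989798804
```

View pics/both10.png

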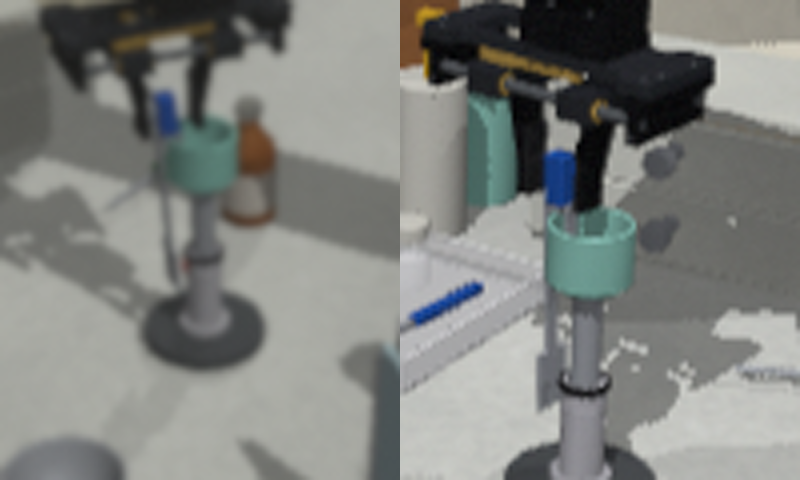

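View pics/w10.png

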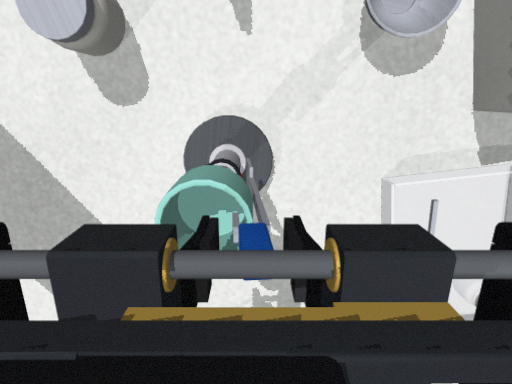

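>>> {"op": "jog_arm", "data": {
  "rows": [
    {"dp": [0, 0, 0], "turn": [0, 0, 0], "grip": 0.65},
    {"dp": [0, 0, 0], "turn": [0, 0, 0], "grip": 0.65},
    {"dp": [0, 0, 0], "turn": [0, 0, 0], "grip": 0.65},
    {"dp": [0, 0, -10], "turn": [0, 0, 0], "grip": 0.65},
    {"dp": [0, 0, -25], "turn": [0, 0, 0], "grip": 0.65},
    {"dp": [0, 0, -50], "turn": [0, 0, 0], "grip": 0.65},
    {"dp": [0, 0, -85], "turn": [0, 0, 0], "grip": 0.65},
    {"dp": [0, 0, -120], "turn": [0, 0, 0], "grip": 0.65},
    {"dp": [0, 0, -130], "turn": [0, 0, 0], "grip": 0.65},
    {"dp": [0, 0, -130], "turn": [0, 0, 0], "grip": 0.65}
  ]
}}

```text
time_s: 18.05
position: [0.5423, -0.165, 0.3644]
tcp_rot: [[0.182, 0.983, 0.004], [0.983, -0.182, -0.002], [-0.002, 0.005, -1.0]]
force: [-0.1, 0.5, -0.5]
opening: 0.642
```

>>> {"op": "jog_arm", "data": {
  "rows": [
    {"dp": [0, 0, 0], "turn": [0, 0, 0], "grip": 0.65},
    {"dp": [0, 0, 0], "turn": [0, 0, 0], "grip": 0.65},
    {"dp": [0, 0, 0], "turn": [0, 0, 0], "grip": 0.65},
    {"dp": [0, 0, 0], "turn": [0, 0, 0], "grip": 0.65},
    {"dp": [0, 0, 0], "turn": [0, 0, 0], "grip": 0.65}
  ]
}}

```text
time_s: 18.55
position: [0.5413, -0.1646, 0.3614]
tcp_rot: [[0.182, 0.983, -0.001], [0.983, -0.182, 0.001], [0.0, -0.001, -1.0]]
force: [0.4, -0.0, -0.1]
opening: 0.648
```

```bash
python3 look.py 11; python3 - <<'E'
from h import *
for n in ("wrist","side","scene"):
    z=np.load(f"pics/{n}11.npz");p,d=z['p'],z['d'];X=cloud(n,d)
    H,S,V=cv2.split(cv2.cvtColor(p,cv2.COLOR_RGB2HSV))
    b=(H>105)&(H<128)&(S>120)&(V>40)&(d>0)&(np.hypot(X[...,0]-.54,X[...,1]+.165)<.04)
    m=(H>68)&(H<95)&(S>50)&(V>40)&(d>0)&(np.hypot(X[...,0]-.515,X[...,1]+.158)<.05)
    print(n,'tab',np.percentile(X[b],[5,50,95],axis=0).round(3).tolist(),'cup top',np.percentile(X[m][:,2],98).round(4))
E
```

```text
[ 0.54130287 -0.16457058  0.36136079] [ 0.35445092 -0.02199849 -0.13659721] 0.6484609580859302
wrist tab [[0.536, -0.174, 0.227], [0.543, -0.164, 0.253], [0.55, -0.159, 0.254]] cup top 0.2133
side tab [[0.534, -0.169, 0.224], [0.54, -0.16, 0.239], [0.551, -0.156, 0.254]] cup top 0.2141
scene tab [[0.54, -0.166, 0.225], [0.547, -0.163, 0.238], [0.554, -0.16, 0.253]] cup top 0.214
```

View pics/both11.png

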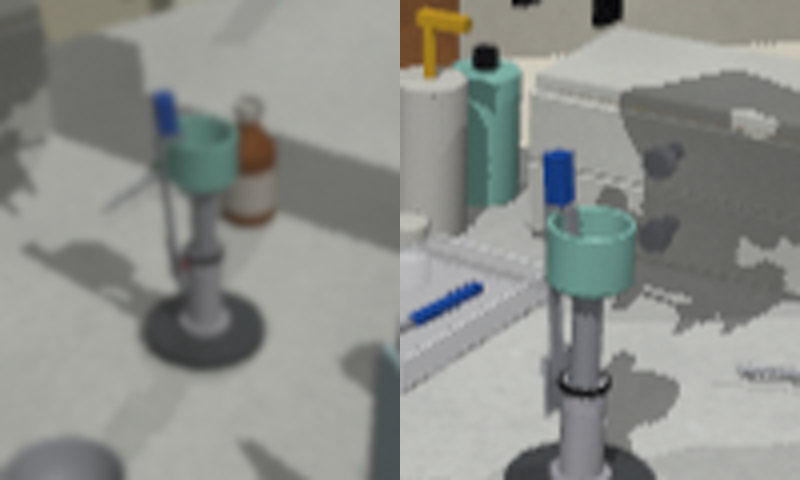

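View pics/w11.png

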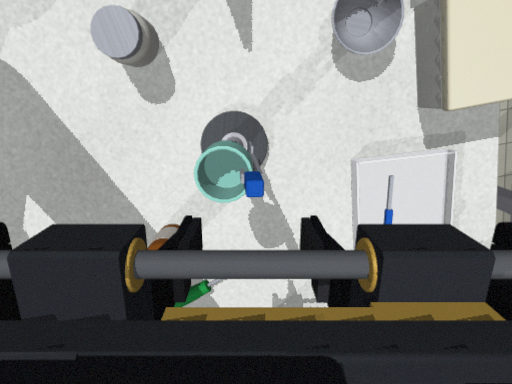

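>>> {"op": "jog_arm", "data": {
  "rows": [
    {"dp": [0, 0, 0], "turn": [0, 0, 0], "grip": 0.65},
    {"dp": [0, 0, 0], "turn": [0, 0, 0], "grip": 0.65},
    {"dp": [0, 0, 0], "turn": [0, 0, 0], "grip": 0.65},
    {"dp": [0, 0, 0], "turn": [0, 0, 0], "grip": 0.65},
    {"dp": [0, 0, 0], "turn": [0, 0, 0], "grip": 0.65},
    {"dp": [0, 0, 0], "turn": [0, 0, 0], "grip": 0.65},
    {"dp": [0, 0, 0], "turn": [0, 0, 0], "grip": 0.65},
    {"dp": [0, 0, 0], "turn": [0, 0, 0], "grip": 0.65}
  ]
}}

```text
time_s: 19.5
position: [0.5414, -0.1646, 0.3621]
tcp_rot: [[0.182, 0.983, -0.0], [0.983, -0.182, -0.0], [-0.0, 0.0, -1.0]]
force: [-0.6, 0.5, -0.2]
opening: 0.649
```

```bash
python3 look.py 12; python3 - <<'E'
import cv2
a=cv2.imread('pics/both11.png');b=cv2.imread('pics/both12.png');print(cv2.absdiff(a,b).max(),(cv2.absdiff(a,b)>25).sum())
import numpy as np
p=np.load('pics/scene12.npz')['p'];cv2.imwrite('pics/s12.png',cv2.resize(p[130:215,215:300][:,:,::-1],None,fx=7,fy=7,interpolation=cv2.INTER_CUBIC))
E
```

```text
[ 0.54144886 -0.16462467  0.36205155] [-0.61663307  0.47320241 -0.24825015] 0.6490255054494222
52 1488
```

View pics/s12.png

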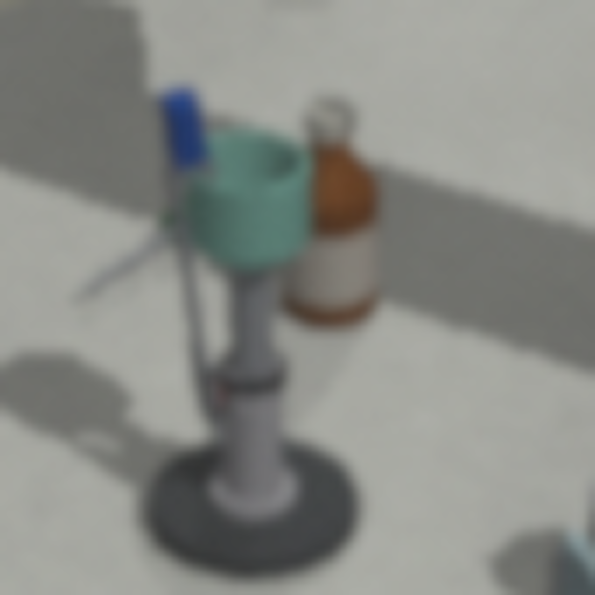

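>>> {"op": "jog_arm", "data": {
  "rows": [
    {"dp": [0, 0, 0], "turn": [0, 0, 0], "grip": 0.65},
    {"dp": [0, 0, 0], "turn": [0, 0, 0], "grip": 0.65},
    {"dp": [0, 0, 0], "turn": [0, 0, 0], "grip": 0.65},
    {"dp": [0, 0, 0], "turn": [0, 0, 0], "grip": 0.65},
    {"dp": [0, 0, 0], "turn": [0, 0, 0], "grip": 0.65},
    {"dp": [0, 0, 0], "turn": [0, 0, 0], "grip": 0.65},
    {"dp": [0, 0, 0], "turn": [0, 0, 0], "grip": 0.65},
    {"dp": [0, 0, 0], "turn": [0, 0, 0], "grip": 0.65},
    {"dp": [0, 0, 0], "turn": [0, 0, 0], "grip": 0.65},
    {"dp": [0, 0, 0], "turn": [0, 0, 0], "grip": 0.65}
  ]
}}

```text
time_s: 20.65
position: [0.5414, -0.1646, 0.3621]
tcp_rot: [[0.182, 0.983, 0.0], [0.983, -0.182, 0.0], [0.0, -0.0, -1.0]]
force: [0.1, 0.3, 0.1]
opening: 0.648
```

```bash
python3 look.py 13; python3 - <<'E'
import numpy as np
from h import *
for k in (11,12,13):
    for n in ("scene","side","wrist"):
        z=np.load(f'pics/{n}{k}.npz');p,d=z['p'],z['d'];X=cloud(n,d);H,S,V=cv2.split(cv2.cvtColor(p,cv2.COLOR_RGB2HSV))
        b=(H>105)&(H<128)&(S>120)&(V>40)&(d>0)&(np.hypot(X[...,0]-.54,X[...,1]+.165)<.04)
        m=(H>68)&(H<95)&(S>50)&(V>40)&(d>0)&(np.hypot(X[...,0]-.515,X[...,1]+.158)<.05)
        v,u=np.nonzero(b);print(k,n,u.mean().round(1),v.mean().round(1),np.percentile(X[m][:,2],98).round(4))
E
```

```text
[ 0.54144944 -0.16461548  0.3620548 ] [0.11936399 0.3019829  0.05828814] 0.6479694471828175
11 scene 241.0 148.0 0.214
11 side 284.1 154.1 0.2141
11 wrist 253.7 184.0 0.2135
12 scene 241.0 148.2 0.2148
12 side 284.2 154.1 0.2135
12 wrist 254.3 183.7 0.2129
13 scene 241.1 148.1 0.2149
13 side 284.1 154.1 0.2134
13 wrist 253.3 183.6 0.2129
```

View pics/both13.png

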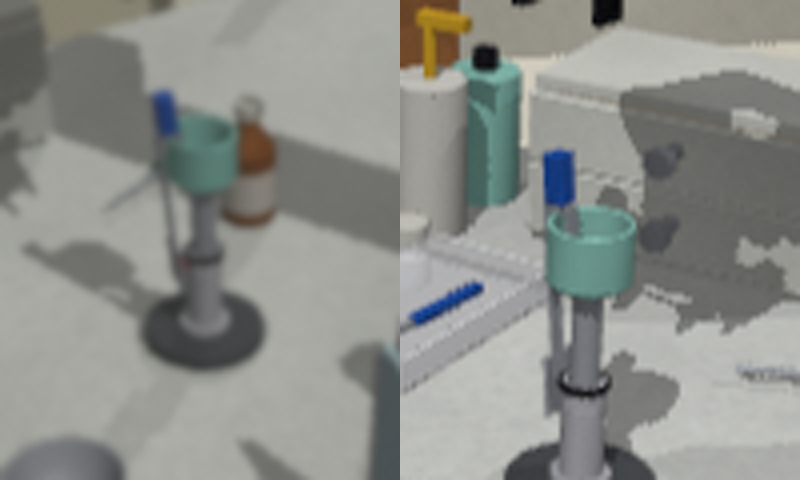

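Everything is still: the cup rim is at about 0.213 m, the spatula hangs at rest, and the red button is visible.

```bash
python3 -c "
from rig import bot
print(bot.hand_in())"
```

```text
the job is handed in; nothing more can be done
None
```

The cup is up and locked, and the spatula hangs by its hook over the rim with its blade outside. I handed the job in at about 21 s of the 67 s allowed.

- **Cup:** I raised it to the upper stop and turned it about 60° until it blocked. It then also blocked when turned back, and pushing down met about 14 N without it sinking. A red spot showed beside the sleeve at the window's height. After I let go, the rim stayed at about 0.213 m.
- **Spatula:** I lifted it by its blue tab and lowered it over the far side of the rim, with the lip inside the cup. Over the last 2 s the tab moved less than 1 pixel in both fixed cameras. The gripper was about 0.1 m clear and the force reading was near zero.
- **Other things:** I did not touch the scoop, bowl, bottle, jar or probe.
- **Less certain:**
  - The cup had about 25° of play between its two blocked positions, more than the button's fit in the window suggests. Part of that is probably the grip twisting.
  - The cup's centre differed by 2 to 4 mm between cameras; I used a middle value.
  - The spatula leans with its blade in towards the sleeve, close to the lock button. It may rest on the button, but its weight there is small against the spring.

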